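# Right a core piece and hold the scratch tool on its marked spot

## Task

A piece of drill core has toppled over on the bench: stand it upright on its plain end, marked end up, and let go of it. Then take the spring-tipped scratch tool out of its holder and hold it upright, point down, with its tip on the centre of the small painted ring, pressing lightly so that the spring tip is pushed about halfway in. Finish while still holding the tool there like that, and leave the canister, the other core piece and the tape case where they are.

Things in the scene. Friction and masses are not known exactly. Their poses are not given: they have to be found in the camera images.
- core: the toppled drill core piece: grey basalt cylinder, 48 mm diameter, 95 mm long, about 0.5 kg, loose, lying on its round side at the start. Origin on its axis, 47.5 mm from each end; z axis along the cylinder towards the marked end (up when righted). A thin white band runs round it 10 to 15 mm from the marked end.
- core_spot (a point): the marked spot: centre dot of a thin white painted ring (16 mm inside, 21 mm outside diameter) on the flat marked end of the core, 9 mm off the cylinder's axis (along the core's +y), in the plane of the end face. Axes as the core's.
- tool: stubby scratch tool, about 0.09 kg, loose, standing tip down in the holder's bore at the start. Origin at the lower end of its metal nose, z up through the handle. Nose 16 mm diameter, z 0 to 30 mm; flange 32 mm, z 30 to 36, resting on the holder's top; round ribbed orange plastic handle 26 mm diameter, z 36 to 115 (top). A thin spring tip sticks out 15 mm below the nose.
- tool_tip (a point): the rounded end point of the tool's spring tip (6 mm diameter pin), on the tool's axis, 15 mm below the tool's origin when not pressed; moves up with the tip as it is pushed in. Axes as the tool's.
- plunger (a joint): how far the spring tip is pushed into the tool, in m: 0 free, 0.010 fully in. The spring pushes with 0.9 N at the start and 4.5 N more over the 10 mm (about 3.2 N halfway).
- holder: blue acrylic streak plate holder, fixed: block 70 (x) by 130 (y) by 50 mm high, origin at the centre of its underside, z up. A vertical 20 mm through bore at y +35 mm holds the tool, which must be lifted 45 mm or more to come clear. Three white tiles stand in its other half at y -20, -35, -50 mm, up to 65 mm above the bench.
- canister: bystander: white screw-top polyethylene canister, 90 mm diameter, 120 mm high, standing loose; origin at the centre of its underside. Leave alone.
- stub: bystander: the other core piece, plain grey, 48 mm diameter, 55 mm high, standing loose, no ring; origin at the centre of its underside. Leave alone.
- tape_case: bystander: flat round aluminium tape case, 82 mm diameter, 28 mm high with a small crank on top (43 mm), lying loose; origin at the centre of its underside. Leave alone.
There are look-alikes about, which are no part of the job. Several things look just like the core: the one meant starts farthest to the robot's left.

How it is judged:
On the way, in this order (a step that is already met when the one before it is completed fails the run):
1. the core stands upright on the bench, marked end up, let go (angle between core's own z axis and vertical below 0.08 rad and height (world z) of core between 0.043 and 0.052 m and contact force between core and the arm below 0.3 N and contact force between core and the fingers below 0.3 N), for 0.3 s.
2. the tool is held in the gripper, lifted clear of its holder (contact force between tool and the fingers above 1 N and contact force between tool and holder below 0.1 N and height (world z) of tool_tip above 0.055 m), for 0.2 s.
At the end, for the whole second after the job is handed in: the core stands on the bench on its plain end (within 0.08 rad of upright), untouched by the robot; the tool is held in the gripper, within 0.12 rad of upright, its tip within 8 mm of the centre of the ring, pressing on the core with 1.2 to 6 N with the spring tip 1.5 to 9 mm in; all at rest (all of step 1 and distance between tool_tip and core_spot below 0.008 m and angle between tool's own z axis and vertical below 0.12 rad and contact force between tool and core between 1.2 and 6 N and value of joint plunger between 0.0015 and 0.009 m and contact force between tool and the fingers above 1 N and contact force between tool and holder below 0.1 N and linear speed of each of tool, core below 0.02 m/s); the arm keeps its last pose, push and grip.
It fails at once if the tool is pressed hard on the core (over 20 N) (contact force between tool and core above 20 N).
It fails at once if the canister is moved more than 25 mm (distance of canister from where it was at the start of the episode above 0.025 m).
It fails at once if the other core piece is moved more than 25 mm (distance of stub from where it was at the start of the episode above 0.025 m).
It fails at once if the tape case is moved more than 25 mm (distance of tape_case from where it was at the start of the episode above 0.025 m).
It also fails if it takes over 67 s, if anything falls off the work surface, if the arm or the gripper's body presses on something with over 40 N, if the wrist force passes 120 N, or if a joint passes its speed limit or range.

## Robot

A 6-joint arm with a two-finger parallel gripper is mounted at the origin on the work surface. World frame = base frame: x ahead of the robot, y to its left, z up, the work surface at z = 0. Lengths are in m, angles in rad, forces in N, time in s.
With the tool pointing down it reaches from about 0.275 to 1 m from the base axis. Payload 8.4 kg.
Tool frame: the origin (TCP) lies on the centre line of the jaws, within the pads' length; the fingertips stand 17 mm ahead of it and the grasp point (between the pads) lies 2 mm behind it (bot.tcp_to_tips is the z of the fingertips in the tool frame, in m); z points along the fingers, y is the line along which they close (so a half turn about z gives the same grasp; the last joint's range is limited). The gripper opens to 85 mm and grips with 20 to 120 N. Pads are 22 mm wide; open, the fingers measure 114 mm over their backs; the gripper's body (76 mm by 85 mm) begins 54 mm behind the grasp point. The pads swing forward as they close: fully open they stand 13 mm farther back than shut.
Start: joints at [1.327, 0.353, 1.633, -0, 1.155, -0.002], TCP at [0.15, 0.607, 0.213] pointing down, gripper open.
Joint ranges: [-2.63, 2.63], [-0.92, 2.1], [0.06, 2.66], [-1.3, 4.44], [0, 2.69], [-3.02, 3.02]. Speed limits (rad/s): [2.22, 2.22, 2.79, 3.14, 3.14, 3.14].

## Interface

Orientations are given as a unit quaternion [x, y, z, w].
In Python, from workcell import bot, hand, kinematics, get_obs, vision, hand_in gives the robot as it stands. The module is installed in compiled form; this text tells all that it offers. Calls block until the motion is done:
- bot.reach(position, orientation): joint-space move of the TCP to a pose.
- bot.servo_line(position, ori=None, velocity=0.15): straight line of the TCP; ori=None keeps the orientation; velocity is the mean speed in m/s.
- bot.goto_joints(angles): joint-space move.
- hand.move_gripper(opening, strength=None): finger opening in m; strength is the grip in N (None keeps the last); returns when the fingers have stopped.
- bot.dwell(seconds).
- kinematics.solve_ik(position, orientation): joint angles nearest the present ones, or None.
- get_obs(): the state.
- vision.read_camera(name): name is "scene" or "side" or "wrist"; returns a dict with "frame" (400x640x3 uint8, red, green, blue), "intrinsics" (3x3 intrinsics, pixels), "dist" ([k1, k2, p1, p2, k3] as OpenCV has them; the pictures are not rectified), "view" (4x4, takes a point from world to camera coordinates). Camera axes: x right, y down, z forward; pixel columns grow to the right and rows downward; lengths in m; the calibration is good to about 2 mm. A picture is of the moment at which its call begins. There is no depth.
A pose or a line that the arm cannot do raises bot.IKError and nothing moves.
- hand_in(): hands the job in; it is judged then, once.
The state is a dict: "time_s": time; "joint_pos": joint angles; "joint_vel": joint speeds; "joint_efforts": joint torques, N m; "position": TCP position; "orientation": TCP orientation; "wrist_force": force on the tool from outside, world axes, zero at the start; "ft_torque": the same for the moment, N m; "gripper_width": finger opening in m; "grip_force": force on a finger pad.
Only numpy, scipy, OpenCV 4.12 (cv2) and the standard library are available. Lean on these libraries where they do the work, as an engineer would, in place of code of your own. Each camera call takes 0.05 s, during which the arm holds its last target. There are 200 camera calls.

## Working session

There is one attempt and no reset: what is moved stays moved. The work goes in short steps, each a Python script; the robot and the scene stay as the last script left them, time stands still between calls to the robot, and variables do not carry over. Pictures are saved under pics/ and viewed, at most 11 in all, crops included, and the job is handed in when it is done.

```bash
mkdir -p pics
cat > h.py <<'E'
import numpy as np, cv2
from workcell import bot, hand, kinematics, get_obs, vision, hand_in
from scipy.spatial.transform import Rotation as R
def ray(c,uv):
    p=cv2.undistortPoints(np.array([[uv]],float),np.array(c["intrinsics"]),np.array(c["dist"]))[0,0]
    V=np.array(c["view"]); d=V[:3,:3].T@np.array([p[0],p[1],1]); o=-V[:3,:3].T@V[:3,3]; return o,d
def onz(c,uv,z):
    o,d=ray(c,uv); return o+d*(z-o[2])/d[2]
def proj(c,P):
    V=np.array(c["view"]); P=np.atleast_2d(np.array(P,float))
    return cv2.projectPoints(P,cv2.Rodrigues(V[:3,:3])[0],V[:3,3],np.array(c["intrinsics"]),np.array(c["dist"]))[0][:,0]
def save(c,n,box=None,s=1):
    f=c["frame"]
    if box: f=f[box[1]:box[3],box[0]:box[2]]
    cv2.imwrite("pics/"+n,cv2.resize(np.ascontiguousarray(f[:,:,::-1]),None,fx=s,fy=s,interpolation=cv2.INTER_CUBIC))
E
cat > a.py <<'E'
from h import *
import pickle
C={n:vision.read_camera(n) for n in("scene","side","wrist")}
pickle.dump(C,open("c0.pkl","wb"))
for n in C:
    save(C[n],n+"0.png",None,1.25); V=np.array(C[n]["view"]); print(n,-V[:3,:3].T@V[:3,3],V[2,:3])
o=get_obs();print(o["position"],o["orientation"],o["gripper_width"],bot.tcp_to_tips)
E
python3 a.py
```

```text
scene [1.05649939 0.09001399 0.97523174] [-0.48615875 -0.10549446 -0.86747944]
side [0.31740647 0.48923052 0.53970255] [ 0.30688942 -0.69361033 -0.65170822]
wrist [0.07927535 0.62556486 0.37421457] [ 0.28007549 -0.07107593 -0.95734316]
[0.14954668 0.60644697 0.21199943] [ 1.20603574e-01  9.92700599e-01 -5.41401097e-04 -7.21551922e-05] 0.0851939940025567 0.017
```

View pics/scene0.png

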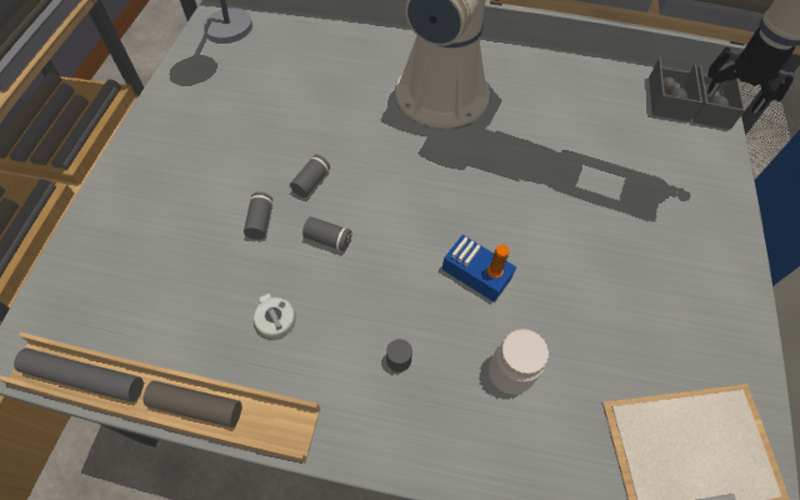

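View pics/side0.png

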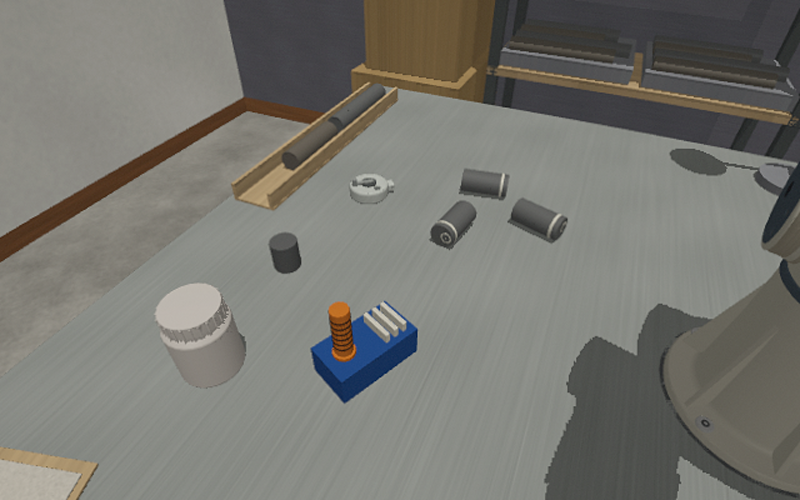

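Scene shows three core-like pieces: A (310,175), B (258,215) and C (327,234), with the ring face visible on C. World +y is to the right in this view, so C is farthest to the robot's left. In the side view it is the nearest one, at (453,224). The tool is at (500,260) in scene and (342,330) in side. Next I'll confirm C with an enlarged crop.

Run:
```python
from h import *
import pickle
C=pickle.load(open("c0.pkl","rb"))
T=[]
for n,(x,y) in (("scene",(235,165)),("side",(330,148)),("scene",(350,185)),("side",(240,235))):
    w,h=(57,43) if (n,x)!=("side",240) and x!=350 else (100,75)
    f=C[n]["frame"][y:y+h,x:x+w,::-1]
    T.append(cv2.resize(np.ascontiguousarray(f),(400,300),interpolation=cv2.INTER_CUBIC))
cv2.imwrite("pics/comp.png",np.vstack([np.hstack(T[:2]),np.hstack(T[2:])]))
for uv in((248,140),(206,172),(262,187)): print(onz(C["scene"],uv,.024))
for uv in((484,182),(539,219),(453,224)): print(onz(C["side"],(uv[0]/1.25,uv[1]/1.25),.024))
```

```text
[ 0.35342709 -0.25175073  0.024     ]
[ 0.4840152 -0.3337068  0.024    ]
[ 0.49921846 -0.16928683  0.024     ]
[ 0.48433466 -0.33721402  0.024     ]
[ 0.35188509 -0.25341854  0.024     ]
[ 0.49691123 -0.16995536  0.024     ]
```

View pics/comp.png

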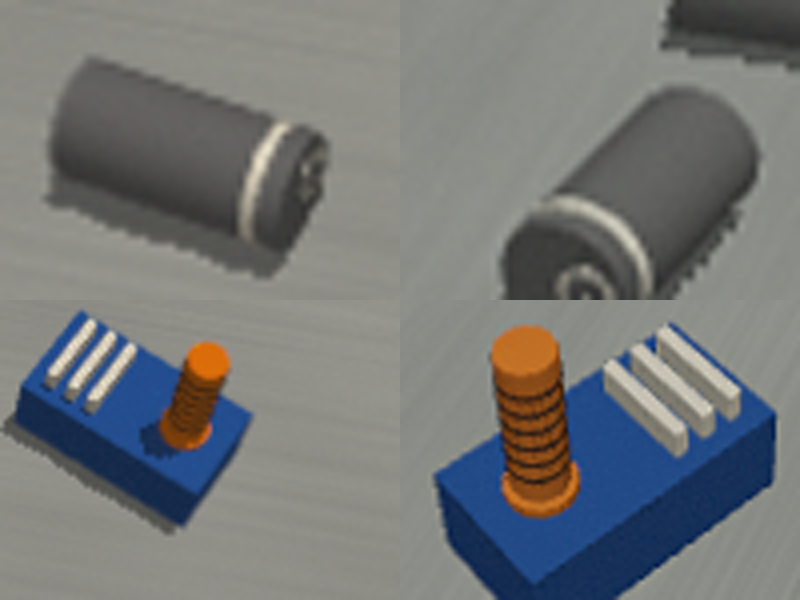

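C is confirmed: y≈-0.17, against -0.25 for A and -0.33 for B, and the ringed face points towards +y. In the crop its ring is at about (312,178) in scene and (585,292) in side. The handle top is at (208,360) in scene and (527,342) in side.

Run:
```python
from h import *
import pickle
from scipy.optimize import least_squares
C=pickle.load(open("c0.pkl","rb")); s=400/57
P={"scene":[(90,58),(200,92),(290,122),(322,138),(285,250),(240,235),(150,208),(55,172),(52,135)],
"side":[(105,235),(130,210),(230,115),(260,95),(290,86),(345,110),(358,150),(350,185),(310,235),(255,285)]}
O={"scene":(235,165),"side":(330,148)}
P={n:[((x+.5)/s-.5+O[n][0],(y+.5)/s-.5+O[n][1]) for x,y in P[n]] for n in P}
t=np.linspace(0,2*np.pi,60)
def res(p):
    u=np.array([np.cos(p[2]),np.sin(p[2]),0]);v=np.array([-u[1],u[0],0]);c=np.array([p[0],p[1],.024])
    pts=np.vstack([c+k*u+.024*(np.outer(np.cos(t),v)+np.outer(np.sin(t),[0,0,1])) for k in(-.0475,.0475)])
    r=[]
    for n in P:
        h=cv2.convexHull(proj(C[n],pts).astype(np.float32))
        r+=[cv2.pointPolygonTest(h,q,True) for q in P[n]]
    return r
r=least_squares(res,[.498,-.17,1.2],diff_step=1e-3);print(r.x,np.round(r.fun,1))
x,y,a=r.x;u=np.array([np.cos(a),np.sin(a),0]);e=np.array([x,y,.024])+.0475*u
for n,q in(("scene",(312,178)),("side",(185,291))):
    o,d=ray(C[n],((q[0]+.5)/s-.5+O[n][0],(q[1]+.5)/s-.5+O[n][1]));g=o+d*((e-o)@u)/(d@u)-e
    print("ring rel end: lateral,up",g@[-u[1],u[0],0],g[2])
print("tool top",onz(C["scene"],(401.9,199.9),.135),onz(C["side"],(271.4,245.1),.135))
# flange centre at z .056
print("flange",onz(C["scene"],(350+187/4,185+132/4),.056),onz(C["side"],(240+140/4,235+185/4),.056))
```

```text
[ 0.49819321 -0.17248813  1.38704464] [ 0.4 -0.  -0.3  0.   0.1  0.8 -0.   0.1  0.9 -0.2 -0.3 -0.2  0.5 -0.3
 -1.2 -0.2  0.6  0.1  0.9]
ring rel end: lateral,up 0.011821543253792598 -0.005957995387977234
ring rel end: lateral,up 0.01012384321749878 0.004198239395010538
tool top [0.53088151 0.18877333 0.135     ] [0.52985453 0.18270943 0.135     ]
flange [0.53627399 0.19093732 0.056     ] [0.52674611 0.18933321 0.056     ]
```

```bash
cat > plan.py <<'E'
from h import *
c=np.array([.4982,-.1725,.024]);a=1.387;u=np.array([np.cos(a),np.sin(a),0]);v=np.array([-u[1],u[0],0]);up=np.array([0,0,1.])
def poses(b,sg,phi):
    d=-up*np.cos(b)-u*np.sin(b);y=sg*v
    R0=R.from_matrix(np.column_stack([np.cross(y,d),y,d]))
    rot=R.from_rotvec(np.cross(u,up)*np.pi/2)      # u->up
    return R0,R.from_rotvec(up*(phi-a))*rot*R0
E
python3 - <<'E'
from plan import *
import pickle
C=pickle.load(open("c0.pkl","rb"))
print("stub",onz(C["scene"],(319,279),.055),"tape",onz(C["scene"],(219,252),.028),"can",onz(C["scene"],(420,281),.12))
for b in(.5,.6,.7):
  for sg in(1,-1):
    for phi in(-.9,-.6,-.3,0,.3,.6,.9,1.387):
        R0,R1=poses(b,sg,phi)
        d0=R0.as_matrix()[:,2];d1=R1.as_matrix()[:,2]
        q0=kinematics.solve_ik(c+.001*d0,R0.as_quat())
        q1=kinematics.solve_ik(np.array([.48,-.08,.05])+.001*d1,R1.as_quat())
        q2=kinematics.solve_ik(np.array([.48,-.08,.05])-.12*d1,R1.as_quat())
        print(b,sg,phi,None if q0 is None else np.round(q0,2),None if q1 is None else np.round(q1,2),q2 is not None)
E
```

```text
stub [0.7311304  0.03381987 0.055     ] tape [ 0.7052123  -0.22165938  0.028     ] can [0.71450981 0.2503684  0.12      ]
0.5 1 -0.9 [-0.01  0.55  1.99 -0.69  0.83 -2.43] None True
0.5 1 -0.6 [-0.01  0.55  1.99 -0.69  0.83 -2.43] [0.42 0.79 2.57 4.07 1.19 1.77] False
0.5 1 -0.3 [-0.01  0.55  1.99 -0.69  0.83 -2.43] None False
0.5 1 0 [-0.01  0.55  1.99 -0.69  0.83 -2.43] None False
0.5 1 0.3 [-0.01  0.55  1.99 -0.69  0.83 -2.43] [-0.78  0.78  2.55  2.14  1.17  1.39] True
0.5 1 0.6 [-0.01  0.55  1.99 -0.69  0.83 -2.43] [-0.87  0.73  2.37  1.65  1.07  1.62] True
0.5 1 0.9 [-0.01  0.55  1.99 -0.69  0.83 -2.43] [-0.86  0.73  2.18  1.27  1.13  1.82] True
0.5 1 1.387 [-0.01  0.55  1.99 -0.69  0.83 -2.43] [-0.75  0.8   1.88  0.86  1.35  1.97] True
0.5 -1 -0.9 [-0.01  0.55  1.99 -0.69  0.83  0.71] None True
0.5 -1 -0.6 [-0.01  0.55  1.99 -0.69  0.83  0.71] [ 0.42  0.79  2.57  4.07  1.19 -1.37] False
0.5 -1 -0.3 [-0.01  0.55  1.99 -0.69  0.83  0.71] None False
0.5 -1 0 [-0.01  0.55  1.99 -0.69  0.83  0.71] None False
0.5 -1 0.3 [-0.01  0.55  1.99 -0.69  0.83  0.71] [-0.78  0.78  2.55  2.14  1
[... 2269 characters left out ...]
0.9 [ 0.1   0.63  1.96 -0.84  0.98  0.92] None True
0.7 -1 -0.6 [ 0.1   0.63  1.96 -0.84  0.98  0.92] [ 0.29  0.55  2.54  4.06  0.84 -1.63] False
0.7 -1 -0.3 [ 0.1   0.63  1.96 -0.84  0.98  0.92] [-0.    0.57  2.64  3.43  0.93 -1.55] False
0.7 -1 0 [ 0.1   0.63  1.96 -0.84  0.98  0.92] [-0.38  0.57  2.63  2.78  0.93 -1.6 ] False
0.7 -1 0.3 [ 0.1   0.63  1.96 -0.84  0.98  0.92] [-0.65  0.55  2.53  2.15  0.83 -1.5 ] True
0.7 -1 0.6 [ 0.1   0.63  1.96 -0.84  0.98  0.92] [-0.76  0.55  2.38  1.6   0.84 -1.29] True
0.7 -1 0.9 [ 0.1   0.63  1.96 -0.84  0.98  0.92] [-0.77  0.59  2.21  1.21  0.95 -1.14] True
0.7 -1 1.387 [ 0.1   0.63  1.96 -0.84  0.98  0.92] [-0.69  0.67  1.94  0.8   1.19 -1.07] True
```

Run:
```python
from plan import *
R0,R1=poses(.6,-1,1.387);d=R0.as_matrix()[:,2]
hand.move_gripper(.085,50)
p=get_obs()["position"];bot.servo_line([p[0],p[1],.36],velocity=.3)
bot.reach(c-.15*d+[0,0,.2],R0.as_quat())
bot.servo_line(c-.15*d,velocity=.3)
bot.servo_line(c+.001*d,velocity=.12)
print(get_obs()["wrist_force"])
hand.move_gripper(.03,50)
o=get_obs();print(o["gripper_width"],o["grip_force"],o["wrist_force"])
bot.servo_line(c+.001*d+[0,0,.15],velocity=.15)
o=get_obs();print(o["time_s"],o["gripper_width"],o["grip_force"],o["wrist_force"])
save(vision.read_camera("side"),"lift.png",(200,40,520,240),2.4)
```

```text
[ 0.16844586  1.02674362 -0.38902371]
0.03525418034100626 43.41502010822296 [-0.19478571  5.94010836  6.54199109]
7.65 0.03508290168241804 47.19113051891327 [-0.27717774 -0.02106289 -4.49589042]
```

View pics/lift.png

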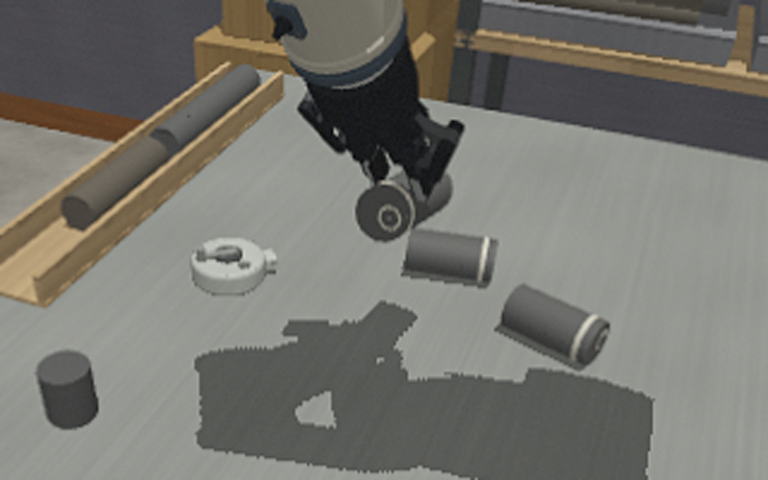

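The core is lifted, with its ring face at (385,213), but the opening reads 35 mm instead of 48. The pads seem to hold a chord above the axis, so I'll look closer.

Run:
```python
from h import *
S={n:vision.read_camera(n) for n in("scene","side","wrist")}
q=proj(S["scene"],get_obs()["position"])[0].astype(int);g=proj(S["side"],get_obs()["position"])[0].astype(int);print(q,g)
def cr(n,p,w,h): 
    x,y=max(0,p[0]-w//2),max(0,p[1]-h//2); return cv2.resize(np.ascontiguousarray(S[n]["frame"][y:y+h,x:x+w,::-1]),(400,300),interpolation=cv2.INTER_CUBIC)
cv2.imwrite("pics/grip.png",np.vstack([np.hstack([cr("scene",q,100,75),cr("side",g,100,75)]),np.hstack([cr("wrist",(320,200),532,400),cr("scene",q,200,150)])]))
```

```text
[254 152] [368 121]
```

View pics/grip.png

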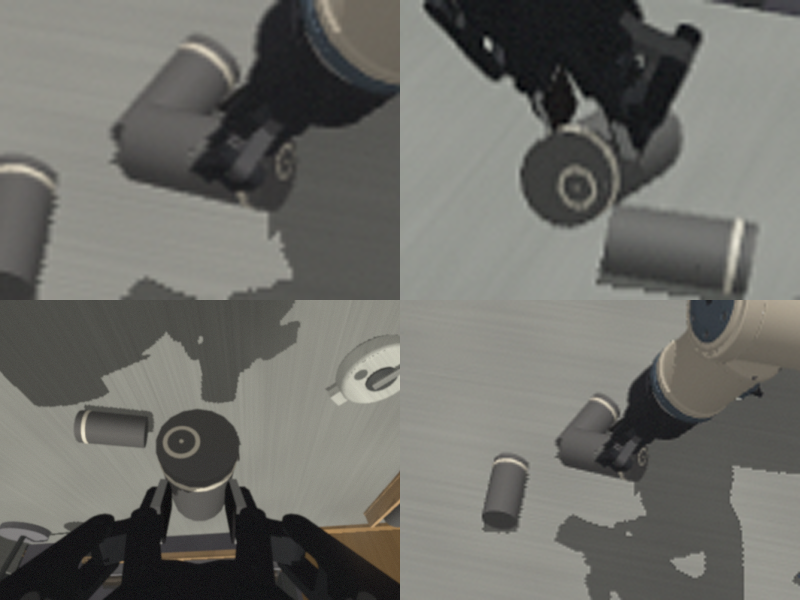

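The wrist view shows the fingers straddling the core just behind the band, with the face centre near (198,450). I'll triangulate the face centre to see how the core sits in the grip.

Run:
```python
from plan import *
S={n:vision.read_camera(n) for n in("scene","side","wrist")}
o=get_obs();p=np.array(o["position"]);M=R.from_quat(o["orientation"]).as_matrix()
print("tcp",p,"expect face",c+[0,0,.15]+.0475*u)
def tri(D):
    A=np.zeros((3,3));b=np.zeros(3)
    for n,q in D.items():
        x,d=ray(S[n],q);d/=np.linalg.norm(d);W=np.eye(3)-np.outer(d,d);A+=W;b+=W@x
    X=np.linalg.solve(A,b);return X,{n:np.round(proj(S[n],X)[0]-D[n],1) for n in D}
F,r=tri({"scene":(274,159),"side":(361,128.5),"wrist":(317,199)});print("face",F,r)
G,r=tri({"scene":(274.5,155.5),"side":(361.8,130.5),"wrist":(296,187.5)});print("ring",G,r)
# plain end left extremes in scene (115..130,125..180)-> centre approx, ray at face z
o2,d=ray(S["scene"],(204+126/4,115+148/4))
for z in(.15,.16,.17,.18,.19):
    X=o2+d*(z-o2[2])/d[2];print(z,np.linalg.norm(X-F),(F-X)/np.linalg.norm(F-X))
print("face in tool frame",M.T@(F-p)); print("tool axes x,z",M[:,0],M[:,2])
for X in(p+.017*M[:,2],p): print({n:np.round(proj(S[n],X)[0],1) for n in S})
```

```text
tcp [ 0.49797709 -0.17303402  0.17280955] expect face [ 0.50688126 -0.12580004  0.174     ]
face [ 0.50445033 -0.12560064  0.17862447] {'scene': array([-1.6, -2.1]), 'side': array([-3. ,  0.3]), 'wrist': array([-6.8, -6.4])}
ring [ 0.49743635 -0.12339956  0.17682689] {'scene': array([-0.4, -0.3]), 'side': array([-0.9,  0.4]), 'wrist': array([-2.5,  0.6])}
0.15 0.10554640784594956 [0.14974521 0.95080253 0.27120273]
0.16 0.098709537424166 [0.09040587 0.97786849 0.18867958]
0.17 0.09311885862671644 [0.02193728 0.99546003 0.09261791]
0.18 0.08900950156883405 [-0.05435794  0.99840192 -0.01545369]
0.19 0.08659261741778225 [-0.13534088  0.98205153 -0.13136831]
face in tool frame [ 0.0361794  -0.00230602 -0.03180213]
tool axes x,z [ 0.15040846  0.81144715 -0.56473961] [-0.10372729 -0.55513235 -0.82526888]
{'scene': array([251.2, 155.2]), 'side': array([369.8, 125.7]), 'wrist': array([316. , 226.8])}
{'scene': array([254. , 152.9]), 'side': array([368.3, 121.6]), 'wrist': array([315.9, 238.4])}
```

The face is within a few mm of where a nominal grasp would put it, and the ring is at +v as expected. The hold is good, so I'll rotate upright above the clear spot and check.

Run:
```python
from plan import *
R0,R1=poses(.6,-1,1.387);d=R0.as_matrix()[:,2];d1=R1.as_matrix()[:,2]
bot.servo_line(c+.001*d+[0,0,.22],velocity=.15)
T=np.array([.48,-.08,.0475])+.001*d1
bot.reach(T+[0,0,.15],R1.as_quat())
bot.servo_line(T+[0,0,.02],velocity=.12)
o=get_obs();print(o["time_s"],o["position"]-T,o["gripper_width"],o["grip_force"],o["wrist_force"])
S={n:vision.read_camera(n) for n in("scene","side")}
X=np.array([.48,-.08,.0675])
I=[]
for n in S:
    f=S[n]["frame"][:,:,::-1].copy();g=proj(S[n],X)[0].astype(int)
    x,y=g-[50,50];f=cv2.resize(f[y:y+100,x:x+100],(400,400),interpolation=cv2.INTER_CUBIC)
    V=S[n]["view"]
    for z in(.02,.115):
        t=np.linspace(0,2*np.pi,40);P=proj(S[n],np.column_stack([.48+.024*np.cos(t),-.08+.024*np.sin(t),t*0+z]))
        for a in P: cv2.circle(f,tuple(((a-[x,y]+.5)*4).astype(int)),1,(0,255,0),-1)
    I.append(f)
cv2.imwrite("pics/up.png",np.hstack(I))
```

```text
11.1333 [ 0.000311   -0.00019634  0.02054006] 0.034698590291912676 49.9028080701828 [ 0.0431759  -1.06318114 -5.72747927]
```

View pics/up.png

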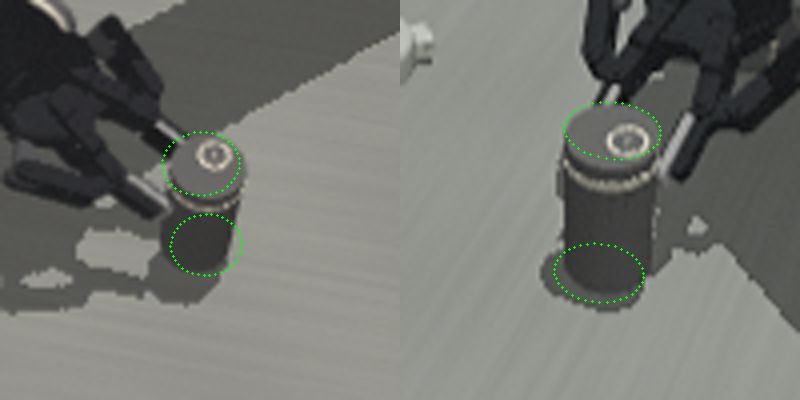

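The core is upright with its marked end up, ring at (213,155) in scene and (628,140) in side. It leans slightly, with the bottom about 4 mm towards the gripper. I'll lower it to contact and release.

Run:
```python
from plan import *
R0,R1=poses(.6,-1,1.387);d1=R1.as_matrix()[:,2]
T=np.array([.48,-.08,.0475])+.001*d1
bot.servo_line(T+[0,0,.007],velocity=.06)
f0=np.array(get_obs()["wrist_force"]);z=.007
while z>-.006:
    z-=.001;bot.servo_line(T+[0,0,z],velocity=.02)
    f=np.array(get_obs()["wrist_force"])-f0
    if f[2]>8: break
print(z,f)
hand.move_gripper(.05,20);hand.move_gripper(.085)
o=get_obs();print(o["gripper_width"],o["grip_force"],o["wrist_force"])
bot.servo_line(np.array(o["position"])-.1*d1,velocity=.12)
p=np.array(get_obs()["position"]);bot.servo_line(p+[0,0,.15],velocity=.3)
print(get_obs()["time_s"])
S={n:vision.read_camera(n) for n in("scene","side")}
import pickle;pickle.dump(S,open("c1.pkl","wb"))
X=np.array([.48,-.08,.0475]);I=[]
for n in S:
    f=S[n]["frame"][:,:,::-1].copy();g=proj(S[n],X)[0].astype(int)
    x,y=g-[40,50];print(n,x,y);f=cv2.resize(f[y:y+100,x:x+80],(400,500),interpolation=cv2.INTER_CUBIC);I.append(f)
cv2.imwrite("pics/stood.png",np.hstack(I))
```

```text
0.003 [-2.47283114 -6.51427133 14.47107746]
0.0849163384321994 0.0 [-0.15603846  0.57763185 -0.61514114]
14.975
scene 255 132
side 317 145
```

View pics/stood.png

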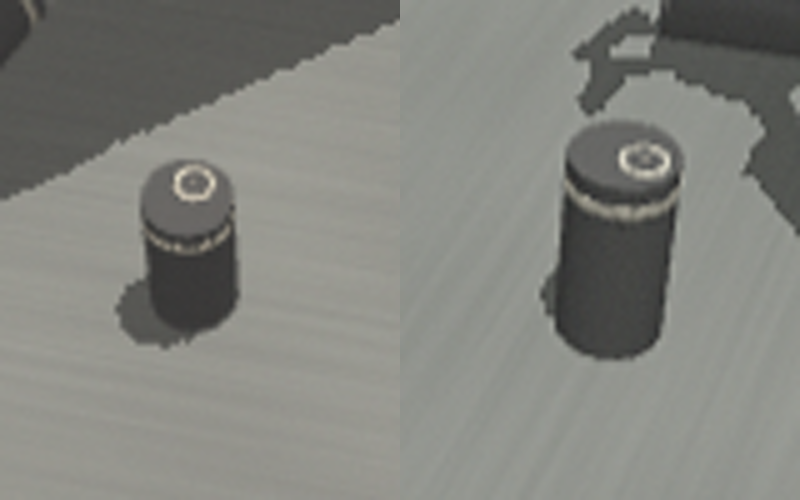

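The core stands upright, with the ring at crop (194,183) in scene and (644,160) in side. Now over to the tool, with a wrist look to refine its position.

Run:
```python
from h import *
import pickle
S=pickle.load(open("c1.pkl","rb"))
print("spot",onz(S["scene"],(255+194.5/5-.5,132+183.5/5-.5),.095),onz(S["side"],(317+244.5/5-.5,145+160.5/5-.5),.095))
print("facec",onz(S["scene"],(255+188/5-.5,132+198/5-.5),.095),onz(S["side"],(317+225/5-.5,145+158/5-.5),.095))
Rd=R.from_rotvec([0,0,.34-1.327])*R.from_quat([.1206,.9927,0,0])
t=np.array([.530,.186,0]);q=Rd.as_quat()
bot.reach(t+[0,0,.30],q)
o=get_obs();print(o["time_s"],o["joint_pos"],o["position"])
W={n:vision.read_camera(n) for n in("wrist","side")};pickle.dump(W,open("c2.pkl","wb"))
w=W["wrist"];print(proj(w,t+[0,0,.135]),proj(w,t+[0,0,.056]))
f=cv2.resize(np.ascontiguousarray(w["frame"][:,:,::-1]),(800,500),interpolation=cv2.INTER_CUBIC);cv2.imwrite("pics/wtool.png",f)
```

```text
spot [ 0.46975753 -0.08679913  0.095     ] [ 0.46943987 -0.09004763  0.095     ]
facec [ 0.47911434 -0.08795921  0.095     ] [ 0.47725469 -0.08834977  0.095     ]
16.5417 [ 3.33188961e-01  1.81919860e-01  1.66763829e+00  6.42753133e-05
  1.29421787e+00 -7.76942810e-03] [0.52975509 0.18495488 0.29907016]
[[316.90411393 173.17027565]] [[317.13990915 159.78428804]]
```

View pics/wtool.png

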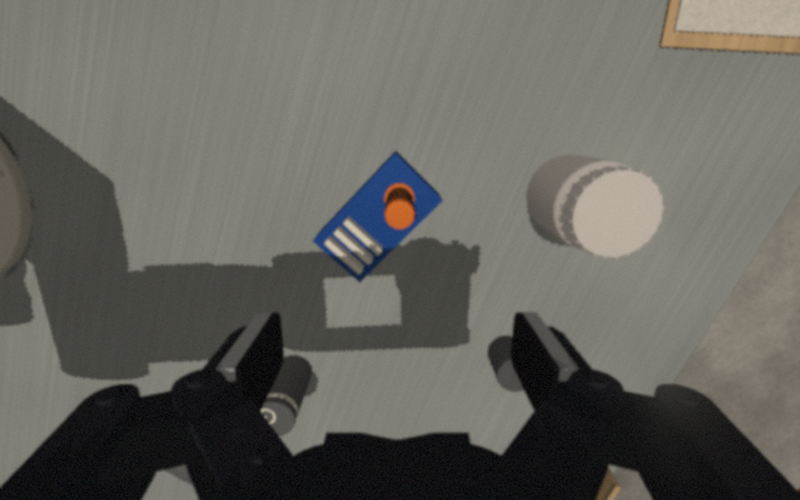

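The wrist view shows the handle top at (399,214), i.e. raw (319.2,171), about 2 px from the prediction. The grasp path is clear.

Run:
```python
from h import *
import pickle
W=pickle.load(open("c2.pkl","rb"));C=pickle.load(open("c0.pkl","rb"))
a=onz(W["wrist"],(318.9,171.0),.135);b=onz(C["scene"],(401.9,199.9),.135);d=onz(C["side"],(271.4,245.1),.135)
t=(2*a+b+d)/4;t[2]=0;print(a,b,d,t)
hand.move_gripper(.085,60)
bot.servo_line(t+[0,0,.18],velocity=.2);bot.servo_line(t+[0,0,.092],velocity=.08)
f0=get_obs()["wrist_force"];hand.move_gripper(.02,60)
o=get_obs();print(f0,o["gripper_width"],o["grip_force"],o["wrist_force"],o["position"])
if o["gripper_width"]>.022 or o["grip_force"]>10:
    bot.servo_line(t+[0,0,.17],velocity=.08);bot.dwell(.3)
    bot.servo_line(t+[0,0,.25],velocity=.15)
    o=get_obs();print(o["time_s"],o["gripper_width"],o["grip_force"],o["wrist_force"],o["position"])
    S={n:vision.read_camera(n) for n in("scene","side")};pickle.dump(S,open("c3.pkl","wb"));I=[]
    for n in S:
        g=proj(S[n],t+[0,0,.22])[0].astype(int);x,y=np.maximum(g-[40,50],0);print(n,x,y)
        I.append(cv2.resize(np.ascontiguousarray(S[n]["frame"][y:y+100,x:x+80,::-1]),(400,500),interpolation=cv2.INTER_CUBIC))
    cv2.imwrite("pics/held.png",np.hstack(I))
```

```text
[0.53120518 0.18892218 0.135     ] [0.53088151 0.18877333 0.135     ] [0.52985453 0.18270943 0.135     ] [0.5307866  0.18733178 0.        ]
[-0.26527331 -0.25647704  0.26992604] 0.024294556710958894 58.671956062316895 [-1.01258068  1.14525029  5.86858078] [0.53092056 0.1873681  0.09239413]
21.55 0.02427141133500043 58.86060297489166 [-0.21760331 -0.19295667 -2.15248337] [0.53032558 0.18717815 0.24928518]
scene 368 129
side 223 154
```

View pics/held.png

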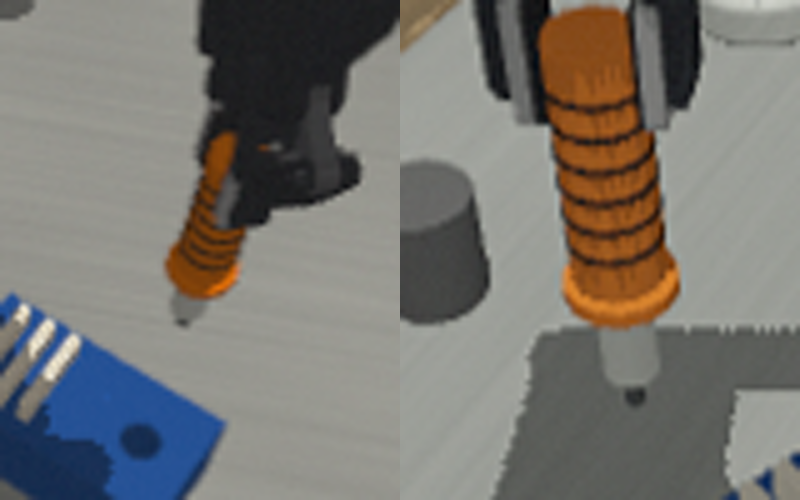

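The tool is held clear of the holder. Its tip is at crop (181,324) in scene and (636,404) in side. I'll triangulate the tip to get its offset and tilt, then move above the core.

Run:
```python
from h import *
import pickle
S=pickle.load(open("c3.pkl","rb"))
def tri(D):
    A=np.zeros((3,3));b=np.zeros(3)
    for n,q in D.items():
        x,d=ray(S[n],q);d/=np.linalg.norm(d);Z=np.eye(3)-np.outer(d,d);A+=Z;b+=Z@x
    X=np.linalg.solve(A,b);return X,{n:np.round(proj(S[n],X)[0]-D[n],1) for n in D}
def raw(n,x,y): o={"scene":(368,129),"side":(223,154)}[n];return ((x+.5)/5-.5+o[0],(y+.5)/5-.5+o[1])
tip,r=tri({"scene":raw("scene",181,325),"side":raw("side",236,403)});print("tip",tip,r)
fl,r=tri({"scene":raw("scene",202,270),"side":raw("side",221,290)});print("flange centre ~",fl,r)
p=np.array(get_obs()["position"]);print("tcp",p)
# predicted for nominal vertical tool
X=np.array([p[0],p[1],.162]);print({n:(proj(S[n],X)[0]-raw(n,-.5,-.5))*5 for n in S})
X=np.array([p[0],p[1],.177+.033]);print({n:(proj(S[n],X)[0]-raw(n,-.5,-.5))*5 for n in S})
sp=np.array([.4696,-.0884])
q=get_obs()["orientation"]
bot.reach([sp[0],sp[1],.25],q)
print(get_obs()["time_s"],get_obs()["position"])
S={n:vision.read_camera(n) for n in("scene","side")};pickle.dump(S,open("c4.pkl","wb"));I=[]
for n in S:
    g=proj(S[n],[*sp,.13])[0].astype(int);x,y=np.maximum(g-[40,50],0);print(n,x,y)
    I.append(cv2.resize(np.ascontiguousarray(S[n]["frame"][y:y+100,x:x+80,::-1]),(400,500),interpolation=cv2.INTER_CUBIC))
cv2.imwrite("pics/over.png",np.hstack(I))
```

```text
tip [0.52899931 0.18706305 0.16182794] {'scene': array([-0.4, -0.5]), 'side': array([-0.9,  0.5])}
flange centre ~ [0.5284968  0.18800302 0.20717825] {'scene': array([-0.3, -0.4]), 'side': array([-0.8,  0.5])}
tcp [0.52999078 0.18705097 0.24861779]
{'scene': array([179.21269813, 324.59117933]), 'side': array([229.00504535, 404.74569623])}
{'scene': array([199.50103462, 267.24114454]), 'side': array([213.70881696, 281.45715037])}
22.7417 [ 0.47004817 -0.08777389  0.2499494 ]
scene 252 109
side 326 112
```

View pics/over.png

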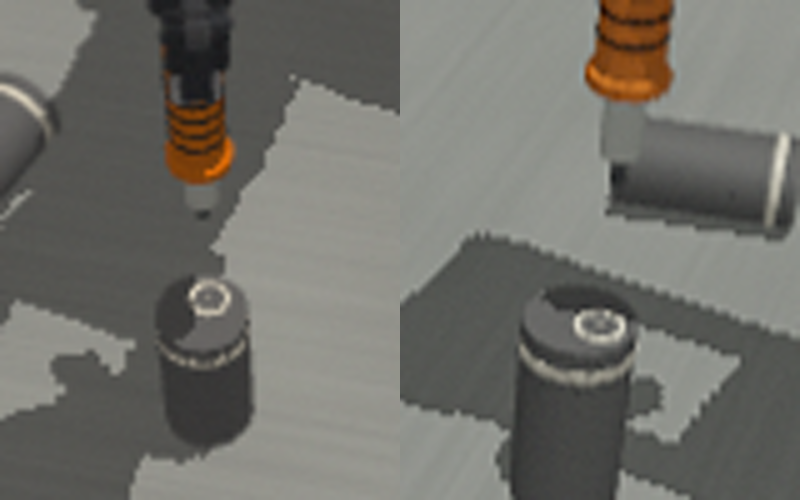

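The tip is at (203,216) in scene and (620,193) in side, with the ring centre at (210,297) and (600,324). I'll compute the offset, correct it, and press down until contact plus about 5 mm.

Run:
```python
from h import *
import pickle
S=pickle.load(open("c4.pkl","rb"))
def tri(D):
    A=np.zeros((3,3));b=np.zeros(3)
    for n,q in D.items():
        x,d=ray(S[n],q);d/=np.linalg.norm(d);Z=np.eye(3)-np.outer(d,d);A+=Z;b+=Z@x
    return np.linalg.solve(A,b)
def raw(n,x,y): o={"scene":(252,109),"side":(326,112)}[n];return ((x+.5)/5-.5+o[0],(y+.5)/5-.5+o[1])
tip=tri({"scene":raw("scene",203,217),"side":raw("side",220,194)})
rg=tri({"scene":raw("scene",210,297),"side":raw("side",200,324)})
p=np.array(get_obs()["position"]);print("tip",tip,"ring",rg,"tcp",p)
dx=(rg-tip)[:2];print("dx",dx)
assert np.linalg.norm(dx)<.012
x,y=p[:2]+dx
z0=.095+.0866     # TCP z at nominal contact
bot.servo_line([x,y,z0+.012],velocity=.1);bot.dwell(.3)
f0=np.array(get_obs()["wrist_force"]);L=[];z=z0+.006;hit=None
while z>z0-.012:
    bot.servo_line([x,y,z],velocity=.03);bot.dwell(.15)
    o=get_obs();f=(np.array(o["wrist_force"])-f0)[2];L.append((round(o["position"][2]-z0,4),round(f,2)))
    if f>3.0: break
    z-=.001
print(L,get_obs()["time_s"],get_obs()["grip_force"])
bot.dwell(.3)
S={n:vision.read_camera(n) for n in("scene","side")};pickle.dump(S,open("c5.pkl","wb"));I=[]
for n in S:
    g=proj(S[n],[x,y,.1])[0].astype(int);a,b=np.maximum(g-[25,32],0);print(n,a,b)
    I.append(cv2.resize(np.ascontiguousarray(S[n]["frame"][b:b+64,a:a+50,::-1]),(400,512),interpolation=cv2.INTER_CUBIC))
cv2.imwrite("pics/press.png",np.hstack(I))
```

```text
tip [ 0.4667358  -0.08798008  0.15975102] ring [ 0.46915888 -0.08686819  0.09690911] tcp [ 0.47015015 -0.08741168  0.24991485]
dx [0.00242308 0.00111189]
[(np.float64(0.006), np.float64(-0.25)), (np.float64(0.005), np.float64(0.45)), (np.float64(0.004), np.float64(-0.8)), (np.float64(0.003), np.float64(-0.25)), (np.float64(0.002), np.float64(0.5)), (np.float64(0.001), np.float64(0.59)), (np.float64(0.0001), np.float64(0.93)), (np.float64(-0.0009), np.float64(1.19)), (np.float64(-0.002), np.float64(1.94)), (np.float64(-0.003), np.float64(3.25))] 27.9583 58.99645686149597
scene 268 136
side 338 143
```

View pics/press.png

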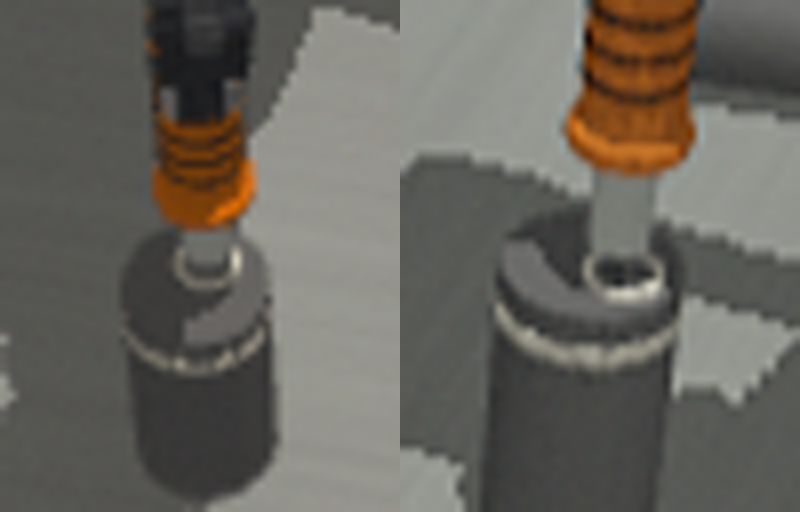

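The nose sits over the ring's centre in both views (scene ring (208,265), side ring (625,275)), with about 10 mm of pin showing. I'll average the noisy force, trim to halfway, and hand in.

Run:
```python
from h import *
def F():
    L=[]
    for _ in range(15): bot.dwell(.05);L.append(get_obs()["wrist_force"][2])
    return np.mean(L),np.std(L)
p=np.array(get_obs()["position"])
a=F();bot.servo_line(p+[0,0,.010],velocity=.03);b=F()
bot.servo_line(p,velocity=.02);c=F()
print(a,b,c,get_obs()["time_s"])
s=c[0]-b[0]; k=np.clip((3.2-s)/450,-.002,.002)
bot.servo_line(p-[0,0,k],velocity=.01);d=F();print("adj",k,"final force",d[0]-b[0],get_obs()["position"],get_obs()["grip_force"])
if 2.2<d[0]-b[0]<4.5: bot.dwell(.5);print(hand_in())
```

```text
(np.float64(1.5174129134524852), np.float64(0.4890064773349974)) (np.float64(-1.0355938557347177), np.float64(0.6755930708905982)) (np.float64(1.410421132776901), np.float64(0.41597255270145755)) 31.7417
adj 0.001675522247751959 final force 3.217548317874078 [ 0.47262771 -0.08630319  0.17691651] 58.9758825302124
the job is handed in; nothing more can be done
None
```

The job is handed in, but no verdict came back. The core is standing marked end up and released. The tool is held point down on the ring centre at about 3.2 N, which is roughly half spring travel. The canister, other core piece and tape case were not touched, and about 33 s of the 67 s were used.

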